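# Close the cap feeder against its interlock switch

## Robot

A 7-joint arm with a two-finger parallel gripper is mounted at the origin on the work surface. World frame = base frame: x ahead of the robot, y to its left, z up, the work surface at z = 0. Lengths are in m, angles in rad, forces in N, time in s.
With the tool pointing down it reaches from about 0.4 to 0.85 m from the base axis. Payload 10.4 kg.
Tool frame: the origin (TCP) lies midway between the tips of the shut fingers; the grasp point (between the pads) lies 19 mm behind it; z points along the fingers, y is the line along which they close (so a half turn about z gives the same grasp; the last joint's range is limited). The gripper opens to 87 mm and grips with 3 to 60 N. Pads are 19 mm wide; open, the fingers measure 117 mm over their backs; the gripper's body (75 mm by 190 mm) begins 51 mm behind the grasp point.
Start: joints at [1.274, 0.332, -0.065, 1.46, 0.022, 1.35, -0.088], TCP at [0.169, -0.602, 0.202] pointing down, gripper open.
Joint ranges: [-2.6, 2.6], [-0.5, 2.12], [-1.47, 1.34], [0.16, 2.42], [-1.27, 4.41], [0.06, 2.06], [-2.6, 2.6]. Speed limits (rad/s): [2.22, 2.22, 2.79, 2.79, 3.14, 3.14, 3.14].

## Interface

Orientations are given as a unit quaternion [x, y, z, w].
In Python, from bench import r gives the robot as it stands.
- The arm moves only by the tool arm_command, never from a script. Its arguments are lists of equal length, an entry for each row: "xyz": the shift along the world's x, y, z in m, a list of three; "rot": the turn, a rotation vector about the world's x, y, z in rad, a list of three. In form: {"xyz": [[tx, ty, tz], ...], "rot": [[ax, ay, az], ...]}. A call has 1 to 20 rows; each row is the pose to reach, as a shift and turn from the pose commanded when the call began; what a row does not reach only later rows make up. A row lasts 1/12 s, in which the tool goes at most 41.7 mm and 7.16 degrees, less where a joint would pass 70% of its speed; a pose out of reach is approached as far as the arm can. A call with a gripper value outside its range is refused whole. "grip" is the opening, from 0 (shut) to 1 (fully open), set as the call begins (left out, the last holds). The fingers move at their own pace and stop on an object; "squeeze" is the grip in N (left out, the last holds). Time passes only in rows, so rows that repeat a pose let the fingers close. It gives the time, the measured TCP pose, the force, the opening and the grip force at its end, in the units of the state.
- r.read_state(): the state, without advancing time (a new reading comes with each control period).
- r.camera(name): name is "scene" or "top" or "wrist"; returns the picture (400x640x3 uint8, red, green, blue); there is no depth.
- r.camera_model(name): a dict with "fx", "fy", "cx", "cy" (pixels), "T" (4x4, takes a point from camera to world coordinates). Camera axes: x right, y up, looking along -z (the intrinsics and any distortion apply to the point x, -y, -z); pixel columns grow to the right and rows downward; lengths in m; the calibration is good to about 2 mm. A picture is of the moment at which its call begins: read the wrist's pose just before it. camera_model takes no time and is no camera call; for the wrist camera it gives the pose at the moment of the call.
- r.close_job(): hands the job in; it is judged then, once.
Trained networks look in the newest picture that a camera, given by its name, has taken for a name from the list of things; names that differ only in an ending like _2 or _b are one class to them, and where a whole thing is asked for, a point or a joint stands for the part that bears it (a point fixed in the world has none). Each returns a list of dicts, best first, with "conf" (0 to 1); they miss things now and then, are a little off and sometimes report something else, mostly with a low value. They report only what shows in the picture. A call takes as long as a camera call. They do not tell look-alikes from the thing itself.
- r.look_for(label, camera): "at" ([x, y, z] in m, in the coordinates of the camera as it stood for that picture, good to about 4 mm: the middle of the surface that is visible of it).
- r.spot_point(label, camera): "at" ([x, y, z] in m, in the coordinates of the camera as it stood for that picture, good to about 4 mm: a listed point, or the origin of a listed thing).
The state is a dict: "time": time; "joint_positions": joint angles; "joint_vel": joint speeds; "joint_torque": joint torques, N m; "ee_pos": TCP position; "eef_rot": TCP orientation; "ft_force": force on the tool from outside, world axes, zero at the start; "torque": the same for the moment, N m; "width": finger opening in m; "grip_force": force on a finger pad.
Only numpy, scipy, OpenCV 4.12 (cv2) and the standard library are available. Lean on these libraries where they do the work, as an engineer would, in place of code of your own. Each camera call takes 0.05 s, during which the arm holds its last target. There are 200 camera calls.

## Task

Put the loose steel cover on the cap feeder's bowl so the feeder can run: the cover's edge must push the interlock's sprung roller arm outward until the switch trips and keep it tripped, with the cover's dish dropped into the bowl and its flange sitting level on the rim all round. The roller stands over the rim in the cover's way, so do not set the cover down on it; do not force or bang the switch arm, the cover or the bowl, do not drop the cover, and leave the standing bottle and the label roll where they are.

Things in the scene. Friction and masses are not known exactly. Their poses are not given: they have to be found in the camera images.
- cover: Loose round plain steel cover, about 0.3 to 0.6 kg, lying on the table, handle up. Origin: centre of its underside, z up. From the bottom: a dish (plug) of radius 84 mm, z 0 to 9 mm (lowest 3 mm tapers to radius 81.5), a flange disc of radius 95 mm, z 9 to 17 mm, and a straight bar handle across the middle.
- handle (a point): Middle of the cover's black bar handle, on the cover's axis 46 mm above its underside. The bar runs along the cover's x axis: 96 mm long, 14 mm wide, 12 mm high, on two 10 mm posts 84 mm apart; 23 mm free under the bar. Grip it across its width from above.
- feeder: Fixed vibratory cap feeder: round grey base of radius 145 mm, round drive, open steel bowl, and a 56 mm wide chute on its -x side reaching 190 mm from the axis, lower than the rim. Origin on the bowl's axis at table height, z up.
- rim (a point): Centre of the bowl's mouth, at the height of the rim (167 mm above the table). Mouth inner radius 86 mm (2 mm clearance round the cover's dish), rim 4 mm wide. The black caps in the bowl lie lower than the seated dish. Seated, the cover's underside is 9 mm below this point and its flange rests on the rim.
- switch: Fixed interlock limit switch: 40 mm square grey body on a post beside the bowl, upright lever shaft, swinging roller arm. Origin on the bowl's axis at table height; x points from that axis to the roller, z up. Shaft at x 118, y -39 mm; body top 10 mm above the rim. The flat arm, 50 mm from shaft to roller, swings level over the rim, 18 to 25 mm above it.
- roller (a point): Centre of the white roller under the arm's end: radius 10 mm, upright axis, 3 to 17 mm above the rim. With the arm free it is 87 mm from the bowl's axis, over the rim, so it overlaps the place of the cover's edge by 18 mm; the seated cover holds it 103 to 105 mm from the axis.
- lever (a joint): Angle of the roller arm, rad: 0 free, growing as the roller is pushed outward from the bowl; trips at 0.30 (seated cover 0.34 to 0.42), end of travel 0.9. Spring return: 3.5 N at the roller when it starts to move, 7 N with the cover in place. This side load and its friction can hold the cover up or cocked: it may need pressing down, with up to about 20 N.
- bottle: Full juice bottle standing near the work, square 62 mm, 174 mm tall; leave alone. Origin: centre of its underside.
- roll: Roll of labels standing on end, radius 36 mm, 100 mm tall; leave alone. Origin: centre of its underside.
Things that resemble listed ones, but are neither listed nor needed, are in the scene too. Of the things that look like the cover, the middle-sized one is meant.

How it is judged:
By the outcome, as a careful person would: the job done as asked, in the order asked, and still so for the second after the job is handed in, with the robot touching nothing.
It also fails if it takes over 67 s, if anything falls off the work surface, if the arm or the gripper's body presses on something with over 40 N, if the wrist force passes 120 N, or if a joint passes its speed limit or range.

## Working session

There is one attempt and no reset: what is moved stays moved. The work goes in short steps, Python scripts to look and compute and a tool call to move; the robot and the scene stay as the last step left them, time stands still between calls to the robot, and variables do not carry over. Pictures are saved under pics/ and viewed, at most 11 in all, crops included, and the job is handed in when it is done.

Besides the shell and the picture viewer there is one more tool, called after "Call:" in YAML: its name, and indented under it one key for each argument. arm_command: Moves the arm, as the interface text tells. Its arguments: {"type":"object","properties":{"xyz":{"type":"array"},"rot":{"type":"array"},"grip":{"type":"number"},"squeeze":{"type":"number"}},"required":["xyz","rot"]}

```bash
mkdir -p pics
cat > h.py <<'E'
import numpy as np, cv2
from bench import r
def w(cam,p,T=None):
    T=np.array(r.camera_model(cam)["T"]) if T is None else T
    return (T@np.r_[p,1])[:3]
def proj(cam,P):
    m=r.camera_model(cam);p=np.linalg.inv(np.array(m["T"]))@np.r_[P,1]
    return m["fx"]*p[0]/-p[2]+m["cx"], m["fy"]*-p[1]/-p[2]+m["cy"]
def ray(cam,u,v,z):
    m=r.camera_model(cam);T=np.array(m["T"])
    d=T[:3,:3]@np.array([(u-m["cx"])/m["fx"],-(v-m["cy"])/m["fy"],-1]);o=T[:3,3]
    return o+d*(z-o[2])/d[2]
def save(cam,n):
    im=r.camera(cam);cv2.imwrite("pics/"+n+".png",im[:,:,::-1]);return im
E
python3 - <<'E'
from h import *
np.set_printoptions(precision=4,suppress=True)
a=save("scene","s0");b=save("top","t0")
print({k:v for k,v in r.camera_model("top").items()})
for c in ("scene","top"):
    for l in ("cover","handle","feeder","rim","switch","roller","bottle","roll"):
        for q in r.spot_point(l,c)[:4]: print(c,l,round(q["conf"],2),w(c,q["at"]))
s=r.read_state();print(s["time"],s["ee_pos"],s["eef_rot"],s["width"])
E
```

```text
{'fx': 366.941934671731, 'fy': 366.941934671731, 'cx': 326.9386839952486, 'cy': 207.78291661501873, 'T': array([[-0.0111,  0.9915, -0.1297,  0.334 ],
       [-0.9999, -0.0099,  0.0097,  0.144 ],
       [ 0.0083,  0.1298,  0.9915,  1.0162],
       [ 0.    ,  0.    ,  0.    ,  1.    ]])}
scene cover 0.97 [0.446  0.5275 0.0034]
scene cover 0.7 [0.4763 0.239  0.0002]
scene cover 0.67 [0.2481 0.3379 0.0019]
scene handle 0.89 [0.2469 0.3378 0.0388]
scene handle 0.76 [0.477  0.2438 0.0481]
scene handle 0.61 [0.4466 0.5331 0.0642]
scene handle 0.51 [ 0.3914 -0.0018 -0.0015]
scene feeder 0.7 [ 0.4646 -0.256  -0.    ]
scene feeder 0.61 [ 0.4754  0.2436 -0.0015]
scene rim 0.72 [ 0.4688 -0.2575  0.167 ]
scene switch 0.64 [ 0.5498 -0.2858  0.1771]
scene roller 0.6 [ 0.5478 -0.2901  0.1785]
scene bottle 0.86 [ 0.6581 -0.0082  0.0041]
scene roll 0.75 [ 0.3931 -0.0047  0.0041]
top cover 0.91 [ 0.4445  0.5307 -0.0006]
top cover 0.86 [0.4798 0.242  0.002 ]
top cover 0.6 [0.2566 0.3361 0.0013]
top handle 0.96 [0.4467 0.5328 0.0673]
top handle 0.78 [0.4768 0.2439 0.0456]
top handle 0.63 [0.2508 0.336  0.0337]
top feeder 0.9 [ 0.4707 -0.2552 -0.0007]
top rim 0.6 [ 0.4696 -0.2579  0.1751]
top bottle 0.7 [ 0.6619 -0.0085  0.0038]
top roll 0.63 [0.3961 0.0023 0.002 ]
0.9 [ 0.169  -0.6017  0.2022] [0.9906 0.1365 0.     0.    ] 0.08720905663318107
```

View pics/t0.png

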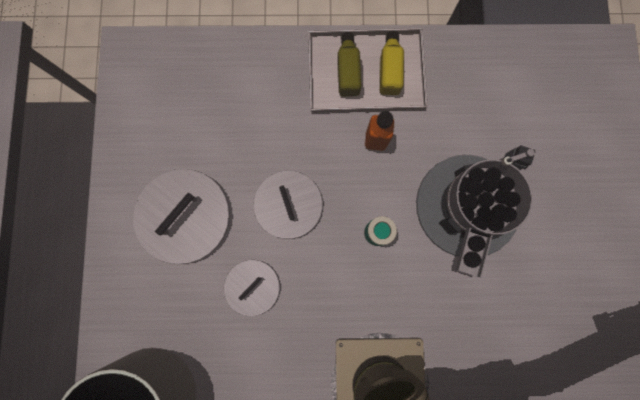

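View pics/s0.png

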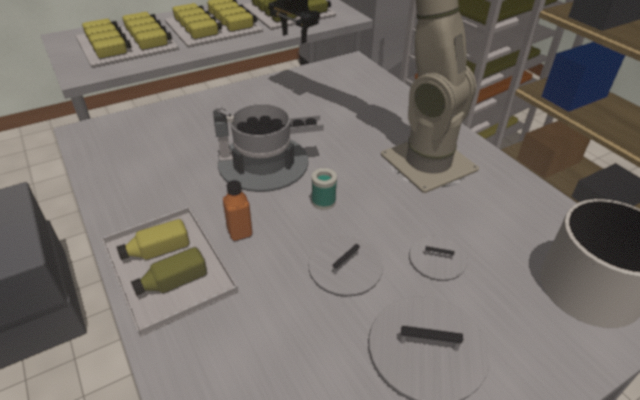

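The top view shows three plain covers. The middle-sized one is at pixel (288,204), with its bar from about (283,187) to (293,220). The bowl is at (490,198) and the roller is by (510,160). I'll check the wrist camera's offset next.

Run:
```python
from h import *
np.set_printoptions(precision=4,suppress=True)
m=r.camera_model("wrist");print(m["fx"],m["cx"],m["cy"],np.array(m["T"]))
print(ray("wrist",m["cx"],m["cy"],0), ray("wrist",0,200,0),ray("wrist",320,0,0))
im=cv2.imread("pics/t0.png")
g=cv2.cvtColor(im,cv2.COLOR_BGR2GRAY)
c=np.zeros_like(g);c[175:235,262:315]=(g[175:235,262:315]<60)*255
(x,y),(a,b),t=cv2.minAreaRect(cv2.findNonZero(c));bx=cv2.boxPoints(((x,y),(a,b),t))
P=np.array([ray("top",u,v,0.052) for u,v in bx]);print((x,y),a,b,P)
```

```text
276.85380309476704 319.88382144356297 200.70085796326265 [[ 0.2713  0.9158  0.2961  0.2502]
 [-0.9625  0.2582  0.0835 -0.5796]
 [ 0.0001 -0.3076  0.9515  0.3846]
 [ 0.      0.      0.      1.    ]]
[ 0.1305 -0.6134  0.    ] [ 0.0049 -0.164   0.    ] [ 0.3707 -0.5458  0.    ]
(287.20001220703125, 202.60000610351562) 34.78504943847656 5.0596442222595215 [[0.5176 0.2611 0.052 ]
 [0.5218 0.2483 0.052 ]
 [0.433  0.2189 0.052 ]
 [0.4289 0.2316 0.052 ]]
```

Call:
arm_command:
  xyz:
    - [0, 0, 0.04]
    - [0, 0, 0.08]
    - [0.03, 0.03, 0.12]
    - [0.06, 0.06, 0.15]
    - [0.3, 0.345, 0.2]
    - [0.3, 0.345, 0.2]
    - [0.3, 0.345, 0.2]
    - [0.3, 0.345, 0.2]
    - [0.3, 0.345, 0.2]
    - [0.3, 0.345, 0.2]
    - [0.3, 0.345, 0.2]
    - [0.3, 0.345, 0.2]
    - [0.3, 0.345, 0.2]
    - [0.3, 0.345, 0.2]
    - [0.3, 0.345, 0.2]
    - [0.3, 0.345, 0.2]
    - [0.3, 0.345, 0.2]
  rot:
    - [0, 0, 0]
    - [0, 0, 0]
    - [0, 0, 0]
    - [0, 0, 0]
    - [0, 0, 0]
    - [0, 0, 0]
    - [0, 0, 0]
    - [0, 0, 0]
    - [0, 0, 0]
    - [0, 0, 0]
    - [0, 0, 0]
    - [0, 0, 0]
    - [0, 0, 0]
    - [0, 0, 0]
    - [0, 0, 0]
    - [0, 0, 0]
    - [0, 0, 0]

```text
time: 2.32
ee_pos: [0.4686, -0.2575, 0.402]
eef_rot: [0.991, 0.136, -0.0, 0.0]
ft_force: [-0.5, -1.2, -0.2]
width: 0.0871
grip_force: 0.0
```

Run:
```python
from h import *
np.set_printoptions(precision=4,suppress=True)
save("wrist","w1")
m=r.camera_model("wrist");np.save("w1T.npy",m["T"]);print(np.array(m["T"])[:3,3])
for l in ("rim","roller","switch","feeder"):
    for q in r.spot_point(l,"wrist")[:3]: print(l,round(q["conf"],2),w("wrist",q["at"]))
print(proj("wrist",[.4696,-.257,.167]))
```

```text
[ 0.5496 -0.2359  0.5843]
rim 0.75 [ 0.4647 -0.2592  0.1643]
rim 0.49 [ 0.4769  0.2413 -0.0003]
rim 0.37 [ 0.4671 -0.262  -0.0031]
roller 0.84 [ 0.5529 -0.2957  0.1744]
feeder 0.91 [ 0.4694 -0.2595 -0.0023]
(np.float64(319.2011716054834), np.float64(168.15904448389418))
```

View pics/w1.png

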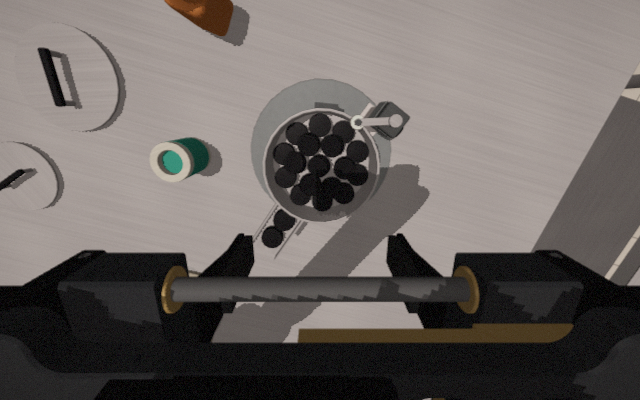

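The wrist view shows the bowl mouth centred near (322,164), the arm's roller end at (358,122) and its shaft at (397,122). I'll fit the rim circle.

```bash
cat > rim.py <<'E'
from h import *
from scipy.optimize import minimize
def rimfit(name,cam,c0,T,R=(.0900,.0860),z=.167):
    g=cv2.GaussianBlur(cv2.cvtColor(cv2.imread(name),cv2.COLOR_BGR2GRAY),(3,3),0).astype(np.float32)
    m=r.camera_model(cam);Ti=np.linalg.inv(T);a=np.linspace(0,2*np.pi,360,endpoint=False)
    def samp(cx,cy,rad):
        P=np.c_[cx+rad*np.cos(a),cy+rad*np.sin(a),np.full(360,z),np.ones(360)]@Ti.T
        u=m["fx"]*P[:,0]/-P[:,2]+m["cx"];v=m["fy"]*P[:,1]/P[:,2]+m["cy"]
        return cv2.remap(g,u.astype(np.float32)[None],v.astype(np.float32)[None],1)[0]
    def cost(c):  # bright thin ring at 88 mm vs inside
        s=samp(*c,.088)-0.5*samp(*c,.082)-.5*samp(*c,.094)
        return -np.clip(s,-40,40).mean()
    best=min(((cost((c0[0]+i,c0[1]+j)),c0[0]+i,c0[1]+j) for i in np.arange(-.01,.0101,.001) for j in np.arange(-.01,.0101,.001)))
    return best
E
python3 - <<'E'
from rim import *
np.set_printoptions(precision=4,suppress=True)
T=np.load("w1T.npy")
print(rimfit("pics/w1.png","wrist",(.4685,-.258),T))
print(rimfit("pics/t0.png","top",(.4685,-.258),np.array(r.camera_model("top")["T"])))
print(ray("wrist",358,122,.192),ray("wrist",397,122,.192))
im=cv2.imread("pics/w1.png")
c=cv2.resize(im[95:235,240:420],None,fx=4,fy=4,interpolation=cv2.INTER_CUBIC)
for cc,col in (((.4685,-.258),(0,0,255)),):
  for R in (.086,.09):
    for t in np.linspace(0,6.283,120):
        u,v=proj("wrist",[cc[0]+R*np.cos(t),cc[1]+R*np.sin(t),.167]);cv2.circle(c,(int((u-240+.5)*4),int((v-95+.5)*4)),1,col,-1)
cv2.imwrite("pics/w1c.png",c)
E
```

```text
(np.float32(-32.10639), np.float64(0.4675), np.float64(-0.26))
(np.float32(-28.462435), np.float64(0.46950000000000003), np.float64(-0.259))
[ 0.5501 -0.2896  0.192 ] [ 0.5644 -0.3408  0.192 ]
```

View pics/w1c.png

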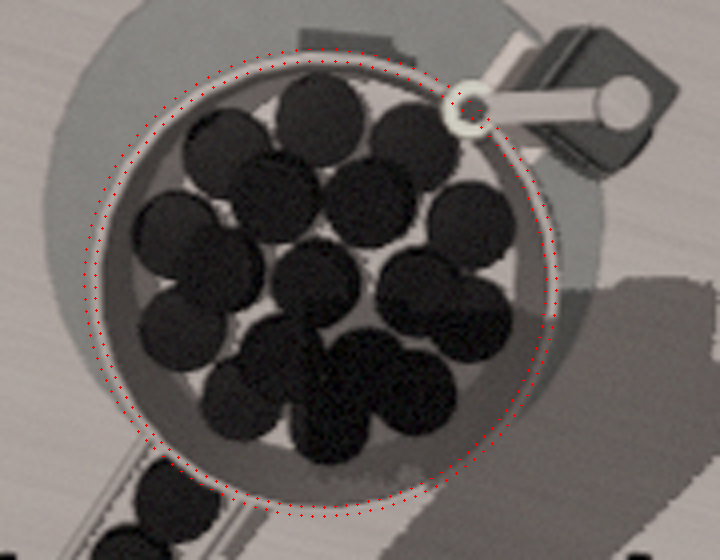

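The roller and shaft readings agree with the given geometry: roller 87 mm out, switch x axis at about -21°, bowl axis near (0.468,-0.2595). Next I'll go to the cover and look from above it.

Call:
arm_command:
  xyz:
    - [0.005, 0.498, -0.1]
    - [0.005, 0.498, -0.1]
    - [0.005, 0.498, -0.1]
    - [0.005, 0.498, -0.1]
    - [0.005, 0.498, -0.1]
    - [0.005, 0.498, -0.1]
    - [0.005, 0.498, -0.1]
    - [0.005, 0.498, -0.1]
    - [0.005, 0.498, -0.1]
    - [0.005, 0.498, -0.1]
    - [0.005, 0.498, -0.1]
    - [0.005, 0.498, -0.1]
    - [0.005, 0.498, -0.1]
    - [0.005, 0.498, -0.16]
    - [0.005, 0.498, -0.2]
    - [0.005, 0.498, -0.2]
    - [0.005, 0.498, -0.2]
  rot:
    - [0, 0, 0.047]
    - [0, 0, 0.047]
    - [0, 0, 0.047]
    - [0, 0, 0.047]
    - [0, 0, 0.047]
    - [0, 0, 0.047]
    - [0, 0, 0.047]
    - [0, 0, 0.047]
    - [0, 0, 0.047]
    - [0, 0, 0.047]
    - [0, 0, 0.047]
    - [0, 0, 0.047]
    - [0, 0, 0.047]
    - [0, 0, 0.047]
    - [0, 0, 0.047]
    - [0, 0, 0.047]
    - [0, 0, 0.047]

```text
time: 3.98
ee_pos: [0.4722, 0.2393, 0.1981]
eef_rot: [0.987, 0.159, -0.003, 0.001]
ft_force: [-0.4, 0.3, -0.1]
width: 0.0867
grip_force: 0.0
```

Run:
```python
from h import *
np.set_printoptions(precision=4,suppress=True)
im=save("wrist","w2");s=r.read_state();print(s["time"],s["ee_pos"],s["eef_rot"],s["joint_positions"])
for l in ("handle","cover"):
    for q in r.spot_point(l,"wrist")[:2]: print(l,round(q["conf"],2),w("wrist",q["at"]))
g=cv2.cvtColor(im,cv2.COLOR_RGB2GRAY)
u,v=proj("wrist",[.476,.2415,.052]);print(u,v)
m=np.zeros_like(g);k=(g<55).astype(np.uint8)
n,L,st,ce=cv2.connectedComponentsWithStats(k)
for i in range(1,n):
    if st[i,4]>150:
        x=(cv2.minAreaRect(cv2.findNonZero((L==i).astype(np.uint8))));b=cv2.boxPoints(x);P=np.array([ray("wrist",*q,.052)[:2] for q in b])
        print(st[i],P.mean(0),P.round(4).tolist())
```

```text
4.0333 [0.4734 0.2402 0.201 ] [ 0.9872  0.1594 -0.0015  0.0004] [ 0.2095  0.2232 -0.866   1.6726  0.1738  1.3297 -1.9371]
handle 0.93 [0.4796 0.2445 0.0503]
handle 0.56 [0.4529 0.5292 0.0696]
cover 0.86 [0.4471 0.5351 0.0053]
cover 0.69 [0.4808 0.2461 0.0027]
319.6353421585459 181.66945832850968
[588  12  52  27 288] [ 0.7354 -0.0001] [[0.731, 0.0304], [0.7383, 0.0317], [0.7399, -0.0305], [0.7325, -0.0322]]
[  13   86  115   78 2707] [0.4456 0.5413] [[0.395, 0.6054], [0.5196, 0.502], [0.499, 0.4767], [0.3689, 0.581]]
[ 522  100  118   33 2087] [ 0.6469 -0.0193] [[0.6156, 0.0411], [0.6433, 0.0551], [0.6779, -0.0777], [0.6509, -0.0958]]
[313 139  12  77 849] [0.4792 0.2441] [[0.5228, 0.2653], [0.5269, 0.253], [0.4358, 0.2222], [0.4314, 0.2357]]
[    0   192   640   208 76440] [0.2949 0.1817] [[0.3365, 0.6183], [0.59, -0.1432], [0.293, -0.3737], [-0.0398, 0.6253]]
```

View pics/w2.png

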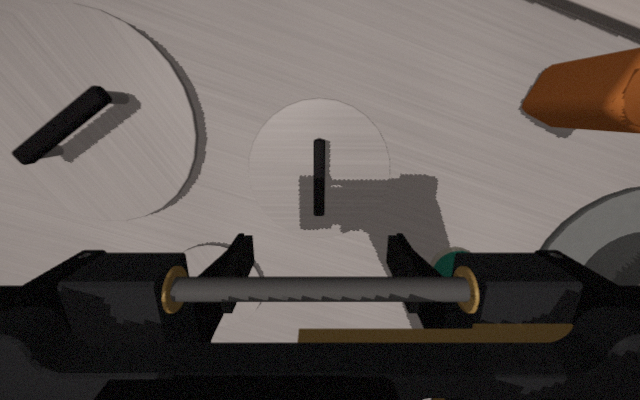

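The middle cover is centred with its bar at (319,177). The arm was still settling during that picture, so I'll re-measure now that it is still.

```bash
cat > bar.py <<'E'
from h import *
def bar(z,near,n="x",rad=60):
    im=save("wrist",n);u,v=proj("wrist",[*near,z]);k=(cv2.cvtColor(im,cv2.COLOR_RGB2GRAY)<55).astype(np.uint8)
    _,L,st,ce=cv2.connectedComponentsWithStats(k)
    i=min((i for i in range(1,len(st)) if 200<st[i,4]<5000),key=lambda i:np.hypot(*(ce[i]-(u,v))))
    b=cv2.boxPoints(cv2.minAreaRect(cv2.findNonZero((L==i).astype(np.uint8))))
    P=np.array([ray("wrist",*q,z)[:2] for q in b]);e=[P[1]-P[0],P[2]-P[1]];e=max(e,key=np.linalg.norm)
    return P.mean(0),np.degrees(np.arctan2(e[1],e[0])),[np.linalg.norm(P[1]-P[0]),np.linalg.norm(P[2]-P[1])]
E
python3 - <<'E'
from bar import *
print(bar(.052,(.477,.242),"w3"));s=r.read_state();print(s["time"],s["ee_pos"],s["eef_rot"])
E
```

```text
(array([0.47710524, 0.24152636]), np.float64(-161.26828506590974), [np.float64(0.011891999627211134), np.float64(0.09545285235913027)])
4.1833 [0.47503011 0.24165491 0.20417424] [ 9.87202264e-01  1.59467094e-01  1.36078069e-03 -2.90380303e-04]
```

Call:
arm_command:
  xyz:
    - [0.003, 0.001, -0.03]
    - [0.003, 0.001, -0.06]
    - [0.003, 0.001, -0.09]
    - [0.003, 0.001, -0.115]
    - [0.003, 0.001, -0.135]
    - [0.003, 0.001, -0.15]
    - [0.003, 0.001, -0.16]
    - [0.003, 0.001, -0.168]
    - [0.003, 0.001, -0.173]
    - [0.003, 0.001, -0.175]
    - [0.003, 0.001, -0.175]
    - [0.003, 0.001, -0.175]
    - [0.003, 0.001, -0.175]
  rot:
    - [0, 0, 0]
    - [0, 0, 0]
    - [0, 0, 0]
    - [0, 0, 0]
    - [0, 0, 0]
    - [0, 0, 0]
    - [0, 0, 0]
    - [0, 0, 0]
    - [0, 0, 0]
    - [0, 0, 0]
    - [0, 0, 0]
    - [0, 0, 0]
    - [0, 0, 0]

```text
time: 5.27
ee_pos: [0.4775, 0.2425, 0.0279]
eef_rot: [0.987, 0.16, 0.001, -0.0]
ft_force: [-0.1, -0.5, -0.5]
width: 0.0875
grip_force: 0.0
```

Call:
arm_command:
  xyz:
    - [0, 0, 0]
    - [0, 0, 0]
    - [0, 0, 0]
    - [0, 0, 0]
    - [0, 0, 0]
    - [0, 0, 0]
    - [0, 0, 0]
    - [0, 0, 0]
    - [0, 0, 0]
    - [0, 0, 0]
  rot:
    - [0, 0, 0]
    - [0, 0, 0]
    - [0, 0, 0]
    - [0, 0, 0]
    - [0, 0, 0]
    - [0, 0, 0]
    - [0, 0, 0]
    - [0, 0, 0]
    - [0, 0, 0]
    - [0, 0, 0]
  grip: 0
  squeeze: 50

```text
time: 6.1
ee_pos: [0.477, 0.2423, 0.0272]
eef_rot: [0.987, 0.16, 0.0, 0.0]
ft_force: [0.2, -0.5, -0.1]
width: 0.0284
grip_force: 0.0
```

Call:
arm_command:
  xyz:
    - [0, 0, 0]
    - [0, 0, 0]
    - [0, 0, 0]
    - [0, 0, 0]
    - [0, 0, 0]
    - [0, 0, 0]
  rot:
    - [0, 0, 0]
    - [0, 0, 0]
    - [0, 0, 0]
    - [0, 0, 0]
    - [0, 0, 0]
    - [0, 0, 0]

```text
time: 6.6
ee_pos: [0.477, 0.2422, 0.0271]
eef_rot: [0.987, 0.16, -0.0, 0.0]
ft_force: [-0.1, -0.6, 0.1]
width: 0.0131
grip_force: 50.0
```

Call:
arm_command:
  xyz:
    - [0, 0, 0.005]
    - [0, 0, 0.015]
    - [0, 0, 0.03]
    - [0, 0, 0.06]
    - [0, 0, 0.09]
    - [0, 0, 0.12]
    - [0, 0, 0.15]
    - [0, 0, 0.175]
    - [0, 0, 0.195]
    - [0, 0, 0.21]
    - [0, 0, 0.22]
    - [0, 0, 0.22]
    - [0, 0, 0.22]
    - [0, 0, 0.22]
    - [0, 0, 0.22]
  rot:
    - [0, 0, 0]
    - [0, 0, 0]
    - [0, 0, 0]
    - [0, 0, 0]
    - [0, 0, 0]
    - [0, 0, 0]
    - [0, 0, 0]
    - [0, 0, 0]
    - [0, 0, 0]
    - [0, 0, 0]
    - [0, 0, 0]
    - [0, 0, 0]
    - [0, 0, 0]
    - [0, 0, 0]
    - [0, 0, 0]

```text
time: 7.85
ee_pos: [0.4765, 0.2419, 0.246]
eef_rot: [0.987, 0.16, -0.001, 0.0]
ft_force: [-0.1, 0.1, -4.7]
width: 0.0127
grip_force: 50.0
```

Run:
```python
from bar import *
np.set_printoptions(precision=4,suppress=True)
s=r.read_state();z=s["ee_pos"][2]+.025
im=save("wrist","w4");save("scene","s4")
print(s["time"],s["ee_pos"],s["eef_rot"],s["width"],s["grip_force"],s["ft_force"],s["torque"])
# flange circle check: rectified ring, expected around TCP axis
e=s["ee_pos"]
c=im[:,:,::-1].copy()
for R,zz in((.095,e[2]-.01),(.095,e[2]-.018)):
    for t in np.linspace(0,6.283,200):
        u,v=proj("wrist",[e[0]+R*np.cos(t),e[1]+R*np.sin(t),zz])
        if 0<=u<640 and 0<=v<400: cv2.circle(c,(int(u),int(v)),0,(0,0,255),-1)
cv2.imwrite("pics/w4o.png",c)
```

```text
7.85 [0.4765 0.2419 0.246 ] [ 0.9872  0.1598 -0.0009  0.0002] 0.012735391424883903 49.99385476112366 [-0.1129  0.0963 -4.7306] [-0.0479  0.0032 -0.0285]
```

View pics/w4o.png

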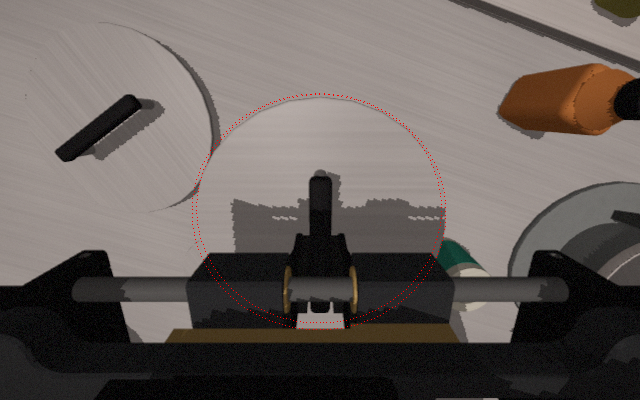

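The cover is held level and weighs 4.7 N. Its flange outline matches the overlay around (320,205), radius 125 px. I'll quantify the along-bar offset.

Run:
```python
from h import *
T=np.array(r.camera_model("wrist")["T"])
e=np.array([.4765,.2419,.246]);g=cv2.GaussianBlur(cv2.imread("pics/w4.png",0),(0,0),1.2).astype(np.float32)
m=r.camera_model("wrist");Ti=np.linalg.inv(T);th=np.radians(18.4)
def samp(a,b,R,ang,z):
    x=a+R*np.cos(ang);y=b+R*np.sin(ang)
    P=np.c_[e[0]+x*np.cos(th)-y*np.sin(th),e[1]+x*np.sin(th)+y*np.cos(th),np.full(len(ang),z),np.ones(len(ang))]@Ti.T
    return cv2.remap(g,(m["fx"]*P[:,0]/-P[:,2]+m["cx"]).astype(np.float32)[None],(m["fy"]*P[:,1]/P[:,2]+m["cy"]).astype(np.float32)[None],1)[0]
ang=np.radians(np.arange(-75,76,1.))
out=[]
for a in np.arange(-.006,.0061,.0005):
  for b in np.arange(-.006,.0061,.0005):
    d=samp(a,b,.0935,ang,e[2]-.010)-samp(a,b,.0965,ang,e[2]-.010)
    out.append((np.abs(np.clip(d,-25,25)).mean(),a*1e3,b*1e3))
print(sorted(out)[-5:])
# radial peak per angle
for a0 in range(-70,71,20):
    R=np.arange(.088,.102,.0005);p=np.array([samp(0,0,x,np.radians(np.arange(a0-6,a0+7,1.)),e[2]-.010).mean() for x in R])
    d=np.abs(np.diff(p));print(a0,round(1e3*(R[d.argmax()]+.00025),1),round(float(d.max()),1))
```

```text
[(np.float32(14.012152), np.float64(-3.9999999999999982), np.float64(-0.4999999999999952)), (np.float32(14.121326), np.float64(-3.499999999999998), np.float64(0.5000000000000057)), (np.float32(14.144906), np.float64(-3.499999999999998), np.float64(-0.4999999999999952)), (np.float32(14.16242), np.float64(-3.499999999999998), np.float64(-0.9999999999999957)), (np.float32(14.186956), np.float64(-3.499999999999998), np.float64(1.000000000000006))]
-70 94.8 0.9
-50 92.8 2.3
-30 92.2 3.8
-10 92.2 5.8
10 91.8 7.4
30 91.8 5.5
50 92.8 11.1
70 92.8 7.2
```

Call:
arm_command:
  xyz:
    - [0, -0.01, 0.02]
    - [0, -0.03, 0.04]
    - [0, -0.06, 0.05]
    - [-0.005, -0.095, 0.05]
    - [-0.01, -0.13, 0.05]
    - [-0.01, -0.165, 0.05]
    - [-0.015, -0.2, 0.05]
    - [-0.015, -0.24, 0.05]
    - [-0.02, -0.28, 0.05]
    - [-0.02, -0.32, 0.05]
    - [-0.025, -0.355, 0.05]
    - [-0.025, -0.39, 0.05]
    - [-0.028, -0.42, 0.05]
    - [-0.03, -0.445, 0.045]
    - [-0.031, -0.465, 0.035]
    - [-0.031, -0.48, 0.025]
    - [-0.031, -0.488, 0.015]
    - [-0.031, -0.4915, 0.005]
    - [-0.031, -0.4915, 0]
    - [-0.031, -0.4915, 0]
  rot:
    - [0, 0, 0.02]
    - [0, 0, 0.05]
    - [0, 0, 0.1]
    - [0, 0, 0.16]
    - [0, 0, 0.22]
    - [0, 0, 0.28]
    - [0, 0, 0.35]
    - [0, 0, 0.42]
    - [0, 0, 0.49]
    - [0, 0, 0.56]
    - [0, 0, 0.63]
    - [0, 0, 0.7]
    - [0, 0, 0.75]
    - [0, 0, 0.79]
    - [0, 0, 0.82]
    - [0, 0, 0.85]
    - [0, 0, 0.87]
    - [0, 0, 0.884]
    - [0, 0, 0.884]
    - [0, 0, 0.884]

```text
time: 9.62
ee_pos: [0.4456, -0.2483, 0.2457]
eef_rot: [0.824, 0.567, -0.0, -0.001]
ft_force: [0.1, 0.8, -3.2]
width: 0.0125
grip_force: 50.0
```

Run:
```python
from h import *
np.set_printoptions(precision=4,suppress=True)
for i in range(4): im=save("wrist","w5")
s=r.read_state();save("scene","s5");save("top","t5")
print(s["time"],s["ee_pos"],s["eef_rot"],s["joint_positions"],s["ft_force"],s["torque"])
for c in ("wrist","top","scene"):
  for l in ("handle","cover","roller","rim"):
    for q in r.spot_point(l,c)[:3]: print(c,l,round(q["conf"],2),w(c,q["at"]))
a=cv2.imread("pics/w5.png")[:260];b=cv2.imread("pics/s5.png")[60:200,170:350];b=cv2.resize(b,None,fx=2.3,fy=2.3,interpolation=2)
o=np.zeros((260+b.shape[0],640,3),np.uint8);o[:260]=a;o[260:,:b.shape[1]]=b;cv2.imwrite("pics/c5.png",o)
```

```text
9.8167 [ 0.4465 -0.2486  0.2479] [0.8237 0.567  0.0003 0.0005] [ 0.8124  0.082  -0.415   1.6687  0.0336  1.3967  0.0277] [ 0.3053 -0.5466 -3.4403] [-0.0187 -0.1086 -0.0442]
wrist handle 0.6 [ 0.4448 -0.2519  0.2656]
wrist cover 0.73 [ 0.4459 -0.2477  0.2211]
wrist roller 0.97 [ 0.5527 -0.2965  0.1772]
top handle 0.93 [0.4492 0.5353 0.0638]
top handle 0.74 [0.2537 0.3378 0.0351]
top handle 0.59 [ 0.4469 -0.2491  0.2658]
top cover 0.62 [0.2581 0.3409 0.0019]
top cover 0.58 [ 0.4531 -0.2478  0.2197]
top roller 0.61 [ 0.5529 -0.2877  0.1768]
scene handle 0.76 [ 0.4438 -0.2465  0.2706]
scene handle 0.73 [0.4433 0.5328 0.0655]
scene handle 0.72 [0.2446 0.3397 0.0369]
scene cover 0.96 [0.2514 0.3391 0.0033]
scene cover 0.77 [ 0.4476 -0.251   0.2204]
scene cover 0.66 [0.4447 0.5284 0.0014]
scene roller 0.69 [ 0.5464 -0.2887  0.1755]
scene rim 0.62 [ 0.469  -0.2603  0.1652]
```

View pics/c5.png

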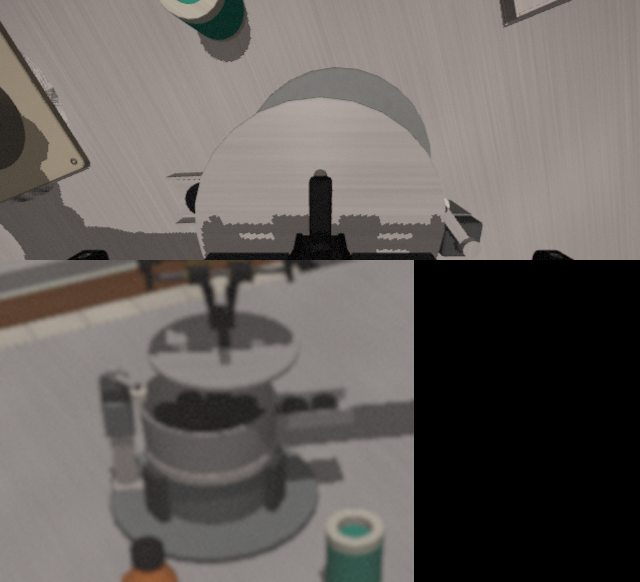

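The cover is level, 53 mm above the rim and offset away from the roller, as planned. Now I'll tilt it roller-side-down and descend clear of the roller.

Call:
arm_command:
  xyz:
    - [0, 0, -0.005]
    - [0.001, 0, -0.012]
    - [0.001, -0.001, -0.019]
    - [0.002, -0.001, -0.026]
    - [0.002, -0.001, -0.032]
    - [0.002, -0.001, -0.037]
    - [0.002, -0.001, -0.041]
    - [0.002, -0.001, -0.045]
    - [0.002, -0.001, -0.048]
    - [0.002, -0.001, -0.05]
    - [0.002, -0.001, -0.05]
    - [0.002, -0.001, -0.05]
    - [0.002, -0.001, -0.05]
    - [0.002, -0.001, -0.05]
  rot:
    - [0.004, 0.01, 0]
    - [0.01, 0.025, 0]
    - [0.016, 0.042, 0]
    - [0.022, 0.058, 0]
    - [0.0286, 0.0747, 0]
    - [0.0286, 0.0747, 0]
    - [0.0286, 0.0747, 0]
    - [0.0286, 0.0747, 0]
    - [0.0286, 0.0747, 0]
    - [0.0286, 0.0747, 0]
    - [0.0286, 0.0747, 0]
    - [0.0286, 0.0747, 0]
    - [0.0286, 0.0747, 0]
    - [0.0286, 0.0747, 0]

```text
time: 11.68
ee_pos: [0.4481, -0.2503, 0.1975]
eef_rot: [0.823, 0.566, -0.023, -0.033]
ft_force: [0.5, -0.6, -3.6]
width: 0.0127
grip_force: 50.0
```

Run:
```python
from h import *
np.set_printoptions(precision=4,suppress=True)
save("wrist","w6");save("scene","s6");s=r.read_state()
print(s["time"],s["ee_pos"],s["eef_rot"],s["ft_force"],s["torque"])
a=cv2.imread("pics/w6.png")[100:300,150:500];a=cv2.resize(a,None,fx=1.6,fy=1.6,interpolation=2);b=cv2.imread("pics/s6.png")[85:175,195:335];b=cv2.resize(b,None,fx=2.9,fy=2.9,interpolation=2)
o=np.zeros((a.shape[0]+b.shape[0],560,3),np.uint8);o[:a.shape[0],:a.shape[1]]=a;o[a.shape[0]:,:b.shape[1]]=b;cv2.imwrite("pics/c6.png",o)
```

```text
11.7833 [ 0.4481 -0.2503  0.1974] [ 0.8233  0.5662 -0.0226 -0.0327] [ 0.3276  0.3193 -3.9706] [-0.0676 -0.2506  0.0488]
```

View pics/c6.png

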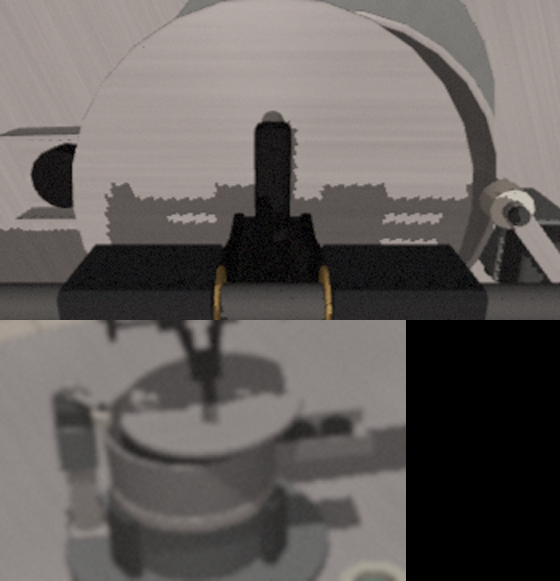

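The tilted cover clears the roller: its edge is near (473,180) in the crop and the roller near (512,205). Next I'll slide it gently along the switch x axis.

Call:
arm_command:
  xyz:
    - [0.0019, -0.0007, 0]
    - [0.0037, -0.0014, 0]
    - [0.0056, -0.0021, 0]
    - [0.0075, -0.0029, 0]
    - [0.0093, -0.0036, 0]
    - [0.0112, -0.0043, 0]
    - [0.0131, -0.005, 0]
    - [0.0149, -0.0057, 0]
    - [0.0159, -0.0061, 0]
    - [0.0159, -0.0061, 0]
  rot:
    - [0, 0, 0]
    - [0, 0, 0]
    - [0, 0, 0]
    - [0, 0, 0]
    - [0, 0, 0]
    - [0, 0, 0]
    - [0, 0, 0]
    - [0, 0, 0]
    - [0, 0, 0]
    - [0, 0, 0]

```text
time: 12.62
ee_pos: [0.4637, -0.2564, 0.1971]
eef_rot: [0.823, 0.566, -0.023, -0.033]
ft_force: [-4.5, 2.1, -1.4]
width: 0.0125
grip_force: 50.0
```

Call:
arm_command:
  xyz:
    - [0.0014, -0.0005, 0]
    - [0.0028, -0.0011, 0]
    - [0.0042, -0.0016, 0]
    - [0.0056, -0.0021, 0]
    - [0.0065, -0.0025, 0]
    - [0.0065, -0.0025, 0]
    - [0.0065, -0.0025, 0]
  rot:
    - [0, 0, 0]
    - [0, 0, 0]
    - [0, 0, 0]
    - [0, 0, 0]
    - [0, 0, 0]
    - [0, 0, 0]
    - [0, 0, 0]

```text
time: 13.2
ee_pos: [0.4698, -0.2588, 0.197]
eef_rot: [0.823, 0.566, -0.023, -0.034]
ft_force: [-6.7, 2.0, -0.7]
width: 0.0132
grip_force: 50.0
```

Run:
```python
from h import *
np.set_printoptions(precision=4,suppress=True)
save("wrist","w7");save("scene","s7");s=r.read_state()
print(s["time"],s["ee_pos"],s["eef_rot"],s["ft_force"],s["torque"],s["width"])
a=cv2.imread("pics/w7.png")[100:300,150:500];a=cv2.resize(a,None,fx=1.6,fy=1.6,interpolation=2);b=cv2.imread("pics/s7.png")[85:175,195:335];b=cv2.resize(b,None,fx=2.9,fy=2.9,interpolation=2)
o=np.zeros((a.shape[0]+b.shape[0],560,3),np.uint8);o[:a.shape[0],:a.shape[1]]=a;o[a.shape[0]:,:b.shape[1]]=b;cv2.imwrite("pics/c7.png",o)
```

```text
13.3 [ 0.4698 -0.2588  0.197 ] [ 0.8234  0.566  -0.0232 -0.0335] [-5.5435  2.357  -0.3572] [0.3456 1.2504 0.0655] 0.012415529393734998
```

View pics/c7.png

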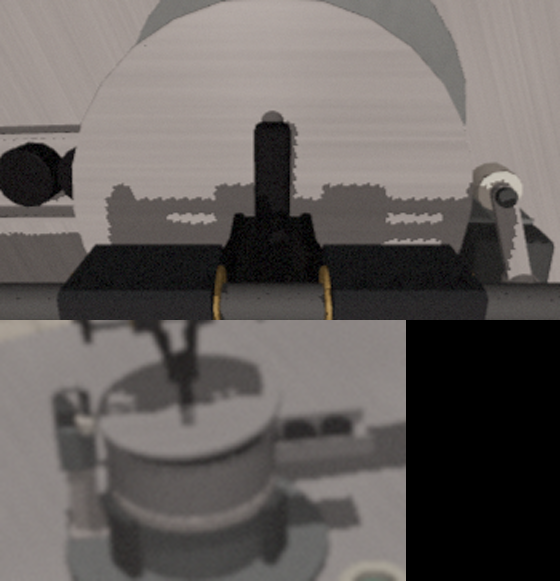

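The roller is pushed out and riding on the flange's edge at about 6 N side load, with the cover almost centred. I'll lower the roller side in steps.

Call:
arm_command:
  xyz:
    - [0.0007, 0, -0.0005]
    - [0.0007, 0, -0.001]
    - [0.0007, 0, -0.0015]
    - [0.0007, 0, -0.002]
    - [0.0007, 0, -0.0025]
    - [0.0007, 0, -0.003]
    - [0.0007, 0, -0.0035]
    - [0.0007, 0, -0.004]
    - [0.0007, 0, -0.004]
  rot:
    - [0, 0, 0]
    - [0, 0, 0]
    - [0, 0, 0]
    - [0, 0, 0]
    - [0, 0, 0]
    - [0, 0, 0]
    - [0, 0, 0]
    - [0, 0, 0]
    - [0, 0, 0]

```text
time: 14.05
ee_pos: [0.4705, -0.2589, 0.1931]
eef_rot: [0.823, 0.566, -0.023, -0.033]
ft_force: [-5.4, 1.1, -0.3]
width: 0.0131
grip_force: 50.0
```

Call:
arm_command:
  xyz:
    - [-0.0002, 0.0001, -0.0006]
    - [-0.0004, 0.0002, -0.0012]
    - [-0.0006, 0.0002, -0.0018]
    - [-0.0008, 0.0003, -0.0024]
    - [-0.001, 0.0004, -0.003]
    - [-0.001, 0.0004, -0.0036]
    - [-0.001, 0.0004, -0.004]
    - [-0.001, 0.0004, -0.004]
    - [-0.001, 0.0004, -0.004]
  rot:
    - [-0.002, -0.0053, 0]
    - [-0.0041, -0.0107, 0]
    - [-0.0061, -0.016, 0]
    - [-0.0082, -0.0213, 0]
    - [-0.0102, -0.0267, 0]
    - [-0.0122, -0.032, 0]
    - [-0.0143, -0.0374, 0]
    - [-0.0143, -0.0374, 0]
    - [-0.0143, -0.0374, 0]

```text
time: 14.8
ee_pos: [0.4699, -0.258, 0.1895]
eef_rot: [0.824, 0.567, -0.011, -0.017]
ft_force: [-5.8, 4.0, 1.3]
width: 0.0128
grip_force: 50.0
```

Call:
arm_command:
  xyz:
    - [0, 0.0008, -0.0006]
    - [-0.0002, 0.001, -0.0012]
    - [-0.0004, 0.0011, -0.0018]
    - [-0.0006, 0.0012, -0.0024]
    - [-0.0008, 0.0013, -0.003]
    - [-0.0008, 0.0013, -0.0036]
    - [-0.0008, 0.0013, -0.004]
    - [-0.0008, 0.0013, -0.0045]
    - [-0.0008, 0.0013, -0.0045]
  rot:
    - [-0.002, -0.0053, 0]
    - [-0.0041, -0.0107, 0]
    - [-0.0061, -0.016, 0]
    - [-0.0082, -0.0213, 0]
    - [-0.0102, -0.0267, 0]
    - [-0.0122, -0.032, 0]
    - [-0.0143, -0.0374, 0]
    - [-0.0143, -0.0374, 0]
    - [-0.0143, -0.0374, 0]

```text
time: 15.55
ee_pos: [0.47, -0.2582, 0.1859]
eef_rot: [0.824, 0.566, 0.001, 0.002]
ft_force: [-2.1, -2.0, 8.1]
width: 0.0131
grip_force: 50.1
```

Run:
```python
from h import *
np.set_printoptions(precision=4,suppress=True)
save("wrist","w8");save("scene","s8");s=r.read_state()
print(s["time"],s["ee_pos"],s["eef_rot"],s["ft_force"],s["torque"],s["width"])
a=cv2.imread("pics/w8.png")[100:300,150:500];a=cv2.resize(a,None,fx=1.6,fy=1.6,interpolation=2);b=cv2.imread("pics/s8.png")[85:175,195:335];b=cv2.resize(b,None,fx=2.9,fy=2.9,interpolation=2)
o=np.zeros((a.shape[0]+b.shape[0],560,3),np.uint8);o[:a.shape[0],:a.shape[1]]=a;o[a.shape[0]:,:b.shape[1]]=b;cv2.imwrite("pics/c8.png",o)
```

```text
15.65 [ 0.4701 -0.2582  0.186 ] [0.8242 0.5664 0.0005 0.0017] [-2.907  -1.5087  8.8494] [-0.417   0.6707  0.0123] 0.012816636940775759
```

Call:
arm_command:
  xyz:
    - [0.0005, -0.0005, 0]
    - [0.001, -0.001, 0]
    - [0.001, -0.001, -0.0005]
    - [0.001, -0.001, -0.001]
    - [0.001, -0.001, -0.001]
    - [0.001, -0.001, -0.001]
  rot:
    - [0, 0, 0]
    - [0, 0, 0]
    - [0, 0, 0]
    - [0, 0, 0]
    - [0, 0, 0]
    - [0, 0, 0]

```text
time: 16.15
ee_pos: [0.4698, -0.2581, 0.1852]
eef_rot: [0.824, 0.567, -0.0, 0.0]
ft_force: [-11.4, 4.0, 16.0]
width: 0.013
grip_force: 50.0
```

View pics/c8.png

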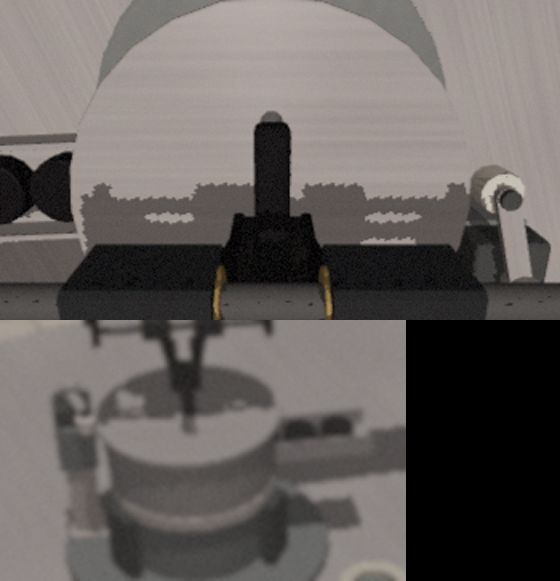

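The cover is at its seated height: TCP 0.1852 against an expected 0.1851, level, with about 20 N pressing down. I'll ease the load, release slowly and lift off.

Call:
arm_command:
  xyz:
    - [-0.0005, 0.0002, 0.0004]
    - [-0.0008, 0.0003, 0.0008]
    - [-0.0008, 0.0003, 0.0008]
    - [-0.0008, 0.0003, 0.0008]
  rot:
    - [0, 0, 0]
    - [0, 0, 0]
    - [0, 0, 0]
    - [0, 0, 0]

```text
time: 16.48
ee_pos: [0.4698, -0.2581, 0.1852]
eef_rot: [0.824, 0.567, 0.0, 0.001]
ft_force: [-4.5, 1.1, 7.2]
width: 0.013
grip_force: 50.0
```

Call:
arm_command:
  xyz:
    - [0, 0, 0]
    - [0, 0, 0]
    - [0, 0, 0]
    - [0, 0, 0]
    - [0, 0, 0]
    - [0, 0, 0]
    - [0, 0, 0]
    - [0, 0, 0]
  rot:
    - [0, 0, 0]
    - [0, 0, 0]
    - [0, 0, 0]
    - [0, 0, 0]
    - [0, 0, 0]
    - [0, 0, 0]
    - [0, 0, 0]
    - [0, 0, 0]
  grip: 0.6

```text
time: 17.15
ee_pos: [0.4696, -0.2578, 0.1844]
eef_rot: [0.824, 0.567, 0.0, 0.0]
ft_force: [1.0, 0.7, -0.2]
width: 0.0504
grip_force: 0.0
```

Call:
arm_command:
  xyz:
    - [0, 0, 0.005]
    - [0, 0, 0.015]
    - [0, 0, 0.03]
    - [0, 0, 0.05]
    - [0, 0, 0.08]
    - [0, 0, 0.11]
    - [0, 0, 0.14]
    - [0, 0, 0.16]
    - [0, 0, 0.17]
    - [0, 0, 0.17]
    - [0, 0, 0.17]
    - [0, 0, 0.17]
    - [0, 0, 0.17]
  rot:
    - [0, 0, 0]
    - [0, 0, 0]
    - [0, 0, 0]
    - [0, 0, 0]
    - [0, 0, 0]
    - [0, 0, 0]
    - [0, 0, 0]
    - [0, 0, 0]
    - [0, 0, 0]
    - [0, 0, 0]
    - [0, 0, 0]
    - [0, 0, 0]
    - [0, 0, 0]

```text
time: 18.23
ee_pos: [0.469, -0.2577, 0.3529]
eef_rot: [0.824, 0.567, -0.0, -0.001]
ft_force: [-0.3, -0.6, -0.4]
width: 0.0524
grip_force: 0.0
```

Run:
```python
from h import *
np.set_printoptions(precision=4,suppress=True)
for i in range(3): save("wrist","w9")
s=r.read_state();save("scene","s9")
print(s["time"],s["ee_pos"],s["ft_force"],s["width"])
for l in ("handle","cover","roller"):
  for c in ("wrist","scene"):
    for q in r.spot_point(l,c)[:3]: print(c,l,round(q["conf"],2),w(c,q["at"]))
for c in (.4675,.260),(.469,.2595):
    o=np.array([c[0],-c[1]])
    for p in ((.47,-.258),): print(np.array(p)-o)
a=cv2.imread("pics/w9.png")[60:280,200:480];a=cv2.resize(a,None,fx=1.8,fy=1.8,interpolation=2)[:350];b=cv2.imread("pics/s9.png")[95:175,200:340];b=cv2.resize(b,None,fx=3.,fy=3.,interpolation=2)
o=np.zeros((a.shape[0]+b.shape[0],560,3),np.uint8);o[:a.shape[0],:a.shape[1]]=a;o[a.shape[0]:,:b.shape[1]]=b;cv2.imwrite("pics/c9.png",o)
```

```text
18.3833 [ 0.4692 -0.2578  0.3536] [-0.0422 -0.9288  0.3892] 0.052413960878114625
wrist handle 0.86 [ 0.4672 -0.2569  0.1989]
scene handle 0.97 [0.4454 0.5373 0.0645]
scene handle 0.92 [ 0.4656 -0.2569  0.2101]
scene handle 0.86 [0.2506 0.3403 0.0356]
wrist cover 0.81 [ 0.4707 -0.2592  0.1589]
wrist cover 0.2 [ 0.5726 -0.2902  0.1767]
scene cover 0.93 [ 0.4687 -0.2599  0.1598]
scene cover 0.7 [0.2479 0.3381 0.0001]
scene cover 0.56 [0.4437 0.5289 0.0052]
wrist roller 0.85 [ 0.5738 -0.2916  0.1758]
wrist roller 0.56 [ 0.4687 -0.2602  0.2037]
[0.0025 0.002 ]
[0.001  0.0015]
```

View pics/c9.png

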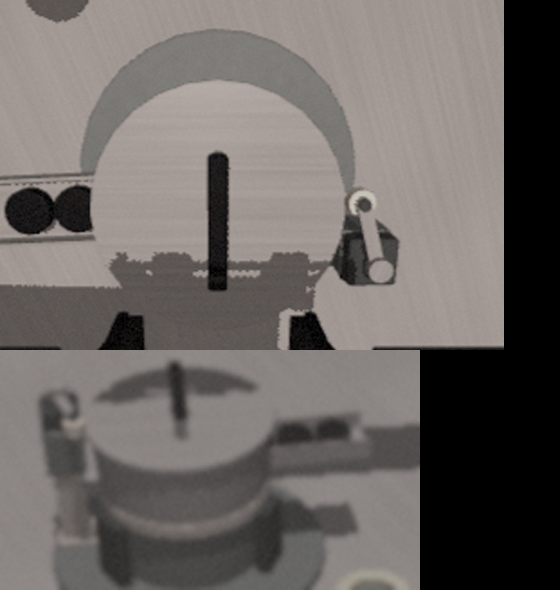

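The released cover sits level in the bowl with its edge holding the roller outward. In the crop the disc is centred near (218,205) and the roller is at (362,203). The measured underside of 0.159 m matches the expected 0.158 m, so I'm handing in.

```bash
python3 -c "
from bench import r
print(r.close_job())"
```

```text
the job is handed in; nothing more can be done
None
```

The middle-sized cover is on the bowl and the job is handed in: dish in, flange level at the seated height, roller held outward, bottle and roll untouched, about 18 s of 67 s used; the switch trip I judged only from the roller's position in the pictures.

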